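# Free the jammed incubator drawer with the release dowel

### The job

The slide incubator's drawer is locked. Take the long release dowel from the tool stand and push it straight down through the small hole in the metal plate on the incubator's top, feeling for the hole and for the spring latch below it and never pressing harder than 30 N, until the latch lets the drawer spring out. To finish, pull the drawer (it has a tab) all the way out and put the dowel back upright, fully down in its hole in the stand, in whichever order suits; let go of both and leave everything else where it is.

Things in the scene. Friction and masses are not known exactly. Their poses are not given: they have to be found in the camera images.
- incubator: White low case, 240 mm (x) by 160 mm (y) by 100 mm high, fixed to the table. Origin at the centre of its underside; -x is the drawer's front, z up. It carries the metal plate, the latch and the drawer.
- plate_mark (a point): Nominal place of the release hole, 70 mm behind the incubator's centre (+x), at the upper face of its hand-fitted metal plate (64 mm square, 6 mm thick, 106 mm above the table). The true hole, 12.4 mm wide, in the plate's middle, lies up to 3.5 mm from this mark in x and also in y: feel (or look) for it. Force of the dowel on any part of the incubator: at most 30 N. Axes as the incubator's.
- latch_mark (a point): Highest place of the latch's head, 36 mm below plate_mark; axes as the incubator's. The true head, hidden, flat, 26 mm wide, lies 36 to 46 mm below the plate's upper face (differs each time). It is sprung: about 3 N at first, 4 to 8 N farther down. It frees the drawer after 7 mm of travel and meets a rigid stop at 12 mm. Keep it down until the drawer has sprung out.
- drawer (a joint): How far the drawer is out, in m: 0 shut and locked, 0.10 fully out. When unlatched a spring drives it out to 0.03 within about 0.5 s; from there it is pulled by hand (a few N; about 6 N at 0.1 m/s) and stays where it is left.
- tab (a point): Grip point of the drawer's pull tab: an upright bare metal blade on the middle of the drawer's front, 12 mm thick (y), 48 mm long (x, standing out from the front), 40 mm high, its top 85 mm above the table. The point lies 17 mm below the blade's top and 26 mm out from the front panel, on the mid-plane; axes as the incubator's: pulling out is along -x. It moves with the drawer.
- stand: Grey tool stand, 170 mm (x) by 60 mm (y) by 50 mm high, fixed. Origin at the centre of its underside. Three upright holes, 11.6 mm wide and 40 mm deep (bottom 10 mm above the table), on its centre line at x = -55, 0 and 55 mm. Each holds one rod; which rod is where changes.
- dowel_grip (a point): The release dowel, the only long rod in the stand: a straight 10 mm steel rod, 120 mm long, with a round black grip on top, 20 mm in diameter and 40 mm high. This point is the centre of the grip, 140 mm above the tip (150 mm above the table at the start). 90 g. z along the rod, up.
- dowel_tip (a point): Lower end of the release dowel, on its axis; the last 2 mm taper to 7 mm. z along the rod, up. 10 mm above the table when fully down in the stand.
- dowel: The release dowel as a whole (160 mm long); origin at its tip.
- stub_pin: Bystander: short pin in the stand, same black grip but a rod of only 42 mm, too short for the latch. Origin at its lower end. Leave it.
- ball_pin: Bystander: short pin in the stand with a 28 mm black ball on top. Origin at its lower end. Leave it.
- petri_dish: Bystander: clear closed dish, 90 mm across, 14 mm high. Origin under its centre.
- oil_bottle: Bystander: small brown bottle, 34 mm across, 75 mm high. Origin under its centre.
- objective: Bystander: steel microscope objective standing up, 32 mm across, 52 mm high. Origin under its centre.
- lens_jar: Bystander: white jar, 50 mm across, 70 mm high. Origin under its centre.
Things that resemble listed ones, but are neither listed nor needed, are in the scene too. What is shaped like the dowel but pink is not meant. Several things have the shape of the stand; the one meant has the colours described above.

How it is judged:
By the outcome, as a careful person would: the job done as asked, in the order asked, and still so for the second after the job is handed in, with the robot touching nothing.
It also fails if it takes over 64 s, if anything falls off the work surface, if the arm or the gripper's body presses on something with over 40 N, if the wrist force passes 120 N, or if a joint passes its speed limit or range.

### The arm

A 6-joint arm with a two-finger parallel gripper is mounted at the origin on the work surface. World frame = base frame: x ahead of the robot, y to its left, z up, the work surface at z = 0. Lengths are in m, angles in rad, forces in N, time in s.
With the tool pointing down it reaches from about 0.35 to 0.775 m from the base axis. Payload 5.5 kg.
Tool frame: the origin (TCP) lies between the finger pads; the fingertips stand env.nose_length ahead of it and the grasp point (between the pads) lies 8 mm behind it (env.nose_length is the distance from the TCP to the fingertips, in m); z points along the fingers, y is the direction in which the jaws open and shut (so a half turn about z gives the same grasp; the last joint's range is limited). The gripper opens to 85 mm and grips with 20 to 120 N. Pads are 22 mm wide; open, the fingers measure 114 mm over their backs; the gripper's body (76 mm by 85 mm) begins 54 mm behind the grasp point. The pads swing forward as they close: fully open they stand 13 mm farther back than shut.
Start: joints at [-1.302, 0.313, 0.046, 1.304, 0, 1.431], TCP at [0.229, -0.528, 0.242] pointing down, gripper open.
Joint ranges: [-2.76, 2.76], [-0.86, 1.69], [-1.03, 1.26], [-2.2, 2.34], [-1.47, 1.5], [-3.14, 3.14]. Speed limits (rad/s): [2.57, 2.57, 3.14, 3.14, 3.14, 3.14].

### API

Orientations are given as a unit quaternion [w, x, y, z].
In Python, from workcell import env gives the robot as it stands. The module is installed in compiled form; this text tells all that it offers.
- The arm moves only by the shell command python3 -m creep 'ROWS' [FORCE]. ROWS is a JSON object of lists of equal length, an entry for each row: "hand": the finger opening in mm, from 0 to 85.4; "delta_pos": the shift along the tool's x, y, z scaled (see below), a list of three; "turn": the turn about the tool's z scaled (see below). In form: {"hand": [hand, ...], "delta_pos": [[dx, dy, dz], ...], "turn": [turn, ...]}. A call has exactly 5 rows; each row shifts and turns the commanded pose from where the row before left it, along the tool's axes as they then stand; what a row does not reach is not made up. The controller multiplies each number of a shift by 0.8 m and each number of a turn by 5 degrees. A row lasts 1/12 s, in which the tool goes at most 41.7 mm and 7.16 degrees, less where a joint would pass 70% of its speed; a pose out of reach is approached as far as the arm can. A call with a number of a shift or a turn outside -1 to 1 is refused whole. A call with a gripper value outside its range is refused whole. The fingers move at their own pace and stop on an object; FORCE is the grip in N (left out, the last holds). Time passes only in rows, so rows that do not move let the fingers close, or fill a call up. It gives the time, the measured TCP pose, the force and the opening at its end, in the units of the state.
- env.get_state(): the state, without advancing time (a new reading comes with each control period).
- env.read_camera(name): name is "side" or "top"; returns a dict with "pixels" (420x560x3 uint8, red, green, blue), "depth" (420x560 float32, m along the optical axis (not along the pixel's ray), 0 where there is no reading), "fx", "fy", "cx", "cy" (pixels), "D" ([k1, k2, p1, p2, k3] as OpenCV has them; the pictures are not rectified), "origin" and "orientation" of the camera in the world. Camera axes: x right, y down, z forward; pixel columns grow to the right and rows downward; lengths in m; the calibration is good to about 2 mm. A picture is of the moment at which its call begins.
- env.hand_in(): hands the job in, once; it reports no verdict.
Trained networks look in the newest picture that a camera, given by its name, has taken for a name from the list of things; names that differ only in an ending like _2 or _b are one class to them, and where a whole thing is asked for, a point or a joint stands for the part that bears it (a point fixed in the world has none). Each returns a list of dicts, best first, with "score" (0 to 1); they miss things now and then, are a little off and sometimes report something else, mostly with a low value. They report only what shows in the picture. A call takes as long as a camera call. They do not tell look-alikes from the thing itself.
- env.find_in(camera, target): "location" ([row, column] in pixels, amid what is visible of it).
- env.pinpoint(camera, target): "location" ([row, column] in pixels: a listed point, or the origin of a listed thing).
The state is a dict: "clock": time; "joint_pos": joint angles; "qvel": joint speeds; "tau": joint torques, N m; "tcp_pos": TCP position; "orientation": TCP orientation; "wrist_force": force on the tool from outside, world axes, zero at the start; "ft_torque": the same for the moment, N m; "finger_gap": finger opening in m.
Only numpy, scipy, OpenCV 4.12 (cv2) and the standard library are available. Lean on these libraries where they do the work, as an engineer would, in place of code of your own. Each camera call takes 0.05 s, during which the arm holds its last target.

## Working session

There is one attempt and no reset: what is moved stays moved. The work goes in short steps, Python scripts to look and compute and a shell command to move; the robot and the scene stay as the last step left them, time stands still between calls to the robot, and variables do not carry over. Pictures are saved under pics/ and viewed, and the job is handed in when it is done.

```bash
mkdir -p pics
cat > h.py <<'E'
import numpy as np, cv2, json
from scipy.spatial.transform import Rotation as R
from workcell import env
def cam(name,save=None):
    c=env.read_camera(name)
    if save: cv2.imwrite('pics/'+save,c['pixels'][:,:,::-1])
    return c
def rot(q): return R.from_quat([q[1],q[2],q[3],q[0]]).as_matrix()
def ray(c,row,col):
    K=np.array([[c['fx'],0,c['cx']],[0,c['fy'],c['cy']],[0,0,1]])
    p=cv2.undistortPoints(np.array([[[col,row]]],float),K,np.array(c['D'],float))[0,0]
    return np.array([p[0],p[1],1.])
def at_depth(c,row,col,d): return np.array(c['origin'])+rot(c['orientation'])@(ray(c,row,col)*d)
def at_z(c,row,col,z):
    v=rot(c['orientation'])@ray(c,row,col); o=np.array(c['origin'])
    return o+v*(z-o[2])/v[2]
def proj(c,P):
    K=np.array([[c['fx'],0,c['cx']],[0,c['fy'],c['cy']],[0,0,1]])
    Rm=rot(c['orientation']).T; t=-Rm@np.array(c['origin'])
    p,_=cv2.projectPoints(np.array(P,float).reshape(-1,3),cv2.Rodrigues(Rm)[0],t,K,np.array(c['D'],float))
    return p.reshape(-1,2)[:,::-1]
def cloud(c):
    h,w=c['depth'].shape
    K=np.array([[c['fx'],0,c['cx']],[0,c['fy'],c['cy']],[0,0,1]])
    u,v=np.meshgrid(np.arange(w),np.arange(h))
    p=cv2.undistortPoints(np.stack([u,v],-1).reshape(-1,1,2).astype(float),K,np.array(c['D'],float)).reshape(h,w,2)
    d=c['depth'].astype(float)
    X=np.dstack([p[...,0]*d,p[...,1]*d,d])@rot(c['orientation']).T+np.array(c['origin'])
    X[d==0]=np.nan
    return X
def st():
    s=env.get_state(); print({k:np.round(v,4).tolist() for k,v in s.items()}); return s
E
python3 - <<'E'
from h import *
st();print(env.nose_length)
for n in ['side','top']:
    c=cam(n,n+'0.png'); print(n,c['origin'],c['orientation'],c['fx'])
    for t in ['incubator','plate_mark','tab','stand','dowel_grip','dowel_tip','stub_pin','ball_pin','dowel']:
        print(t,[(np.round(d['location'],1).tolist(),round(d['score'],2)) for d in env.pinpoint(n,t)])
E
```

```text
{'clock': 0.0, 'joint_pos': [-1.3016, 0.314, 0.045, 1.3036, 0.0, 1.4312], 'qvel': [-0.0016, -0.0006, 0.0004, -0.0017, 0.001, -0.0004], 'tau': [-0.0006, -48.0625, 29.8534, 0.0193, -0.0002, 0.0], 'tcp_pos': [0.2284, -0.5271, 0.2414], 'orientation': [-0.0009, 0.9792, 0.203, -0.0001], 'wrist_force': [0.773, -0.0477, 0.1407], 'ft_torque': [-0.013, -0.0265, -0.0406], 'finger_gap': 0.0851}
0.011
side [ 0.46616143 -1.0303973   0.92238634] [-0.41667798  0.90855492 -0.02773807  0.01174795] 534.1415533771578
incubator [([185.9, 283.6], 0.66), ([258.6, 311.7], 0.27)]
plate_mark [([140.9, 277.3], 0.84)]
tab [([198.4, 297.2], 0.82)]
stand [([311.3, 169.5], 0.91), ([314.0, 283.5], 0.75)]
dowel_grip [([295.8, 324.3], 0.93), ([238.3, 337.1], 0.91), ([259.2, 308.4], 0.76), ([311.3, 282.8], 0.75)]
dowel_tip [([282.8, 334.9], 0.91), ([301.7, 309.7], 0.8), ([199.6, 299.4], 0.74), ([340.3, 324.1], 0.72), ([312.9, 282.6], 0.53)]
stub_pin [([317.7, 256.4], 0.59)]
ball_pin [([307.0, 283.4], 0.42)]
dowel [([287.1, 332.2], 0.73), ([303.7, 310.1], 0.72), ([341.6, 323.9], 0.72), ([183.6, 280.9], 0.3)]
top [ 0.44475935 -0.07262537  1.18962455] [ 0.01095695 -0.6999143   0.71356691 -0.02867374] 427.9933408017169
incubator [([203.0, 192.8], 0.65)]
plate_mark [([210.0, 158.1], 0.77)]
tab [([190.0, 243.0], 0.45)]
stand [([300.8, 352.9], 0.79), ([209.4, 355.1], 0.64)]
dowel_grip [([175.4, 393.9], 0.66), ([185.2, 355.3], 0.52), ([125.5, 256.5], 0.48), ([160.6, 330.2], 0.46)]
dowel_tip [([166.9, 322.4], 0.6), ([183.4, 379.3], 0.58)]
stub_pin [([230.9, 355.2], 0.52), ([191.0, 245.8], 0.43)]
ball_pin [([210.9, 348.8], 0.43)]
dowel [([183.7, 381.8], 0.63), ([168.1, 326.6], 0.49), ([190.5, 345.6], 0.4)]
```

View pics/side0.png

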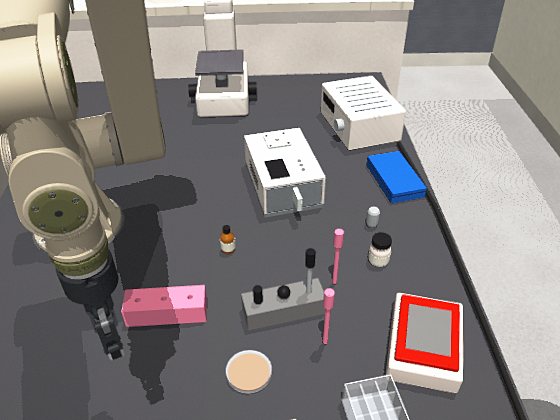

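View pics/top0.png

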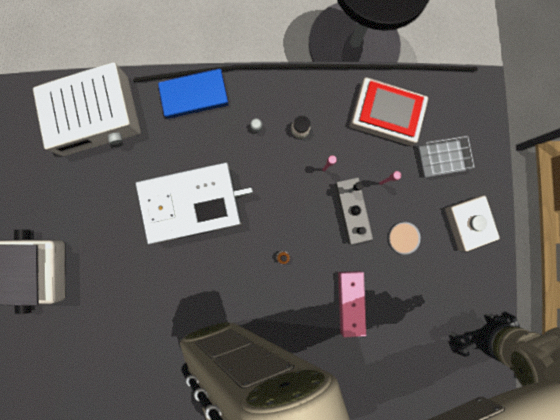

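In the side picture, three things are dowel-shaped. The pink rods at (238,337) and (296,328) are not meant. The black-gripped long rod at (259,309) stands in the grey stand, so it is the dowel. The pink block at (305,165) is a false stand. Next I'll confirm this in a crop and measure.

Run:
```python
from h import *
T=cam('top');S=cam('side')
a=S['pixels'][235:335,230:350,::-1]; b=T['pixels'][150:260,310:420,::-1]; d=T['pixels'][150:260,125:265,::-1]; e=S['pixels'][120:220,235:335,::-1]
z=lambda i:cv2.resize(i,(400,300),interpolation=cv2.INTER_CUBIC)
cv2.imwrite('pics/crop1.png',np.vstack([np.hstack([z(a),z(b)]),np.hstack([z(d),z(e)])]))
for c,n in ((T,'top'),(S,'side')):
    X=cloud(c)
    hsv=cv2.cvtColor(c['pixels'],cv2.COLOR_RGB2HSV)
    # incubator top
    def rect(m,name):
        k,l,s,ce=cv2.connectedComponentsWithStats(m.astype(np.uint8))
        for i in range(1,k):
            if s[i,4]>150:
                p=X[l==i]
                (cx,cy),(w,h),an=cv2.minAreaRect(p[:,:2].astype(np.float32))
                print(n,name,ce[i].round(),np.round([cx,cy,w,h,an,p[:,2].mean()],4))
    white=(hsv[...,2]>140)&(hsv[...,1]<50)
    rect((X[...,2]>.09)&(X[...,2]<.112),'z100')
    rect((X[...,2]>.042)&(X[...,2]<.056)&(hsv[...,1]<60),'z50')
def tri(rs,cs,rt,ct):
    A=[];B=[]
    for c,r,k in ((S,rs,cs),(T,rt,ct)):
        v=rot(c['orientation'])@ray(c,r,k); v/=np.linalg.norm(v); P=np.eye(3)-np.outer(v,v); A.append(P);B.append(P@np.array(c['origin']))
    x,res,_,_=np.linalg.lstsq(np.vstack(A),np.hstack(B),rcond=None); return x.round(4),res
print('grip',tri(259.2,308.4,185.2,355.3),at_z(S,259.2,308.4,.15),at_z(T,185.2,355.3,.15))
print('plate',tri(140.9,277.3,210,158.1),at_z(S,140.9,277.3,.106),at_z(T,210,158.1,.106))
print('tab',tri(198.4,297.2,190,243),at_z(S,198.4,297.2,.068),at_z(T,190,243,.068))
```

```text
top z100 [ 82. 107.] [ 0.7996  0.4179  0.1833  0.2424 14.6765  0.1089]
top z100 [187. 203.] [ 0.5357  0.1316  0.1624  0.2406 11.4218  0.1012]
top z50 [384. 117.] [ 7.87600e-01 -4.19700e-01  1.92000e-01  1.39900e-01  7.31019e+01
  4.97000e-02]
top z50 [452. 154.] [ 0.6593 -0.5846  0.0855  0.117   9.9806  0.0498]
top z50 [354. 211.] [ 0.5104 -0.3086  0.171   0.0623 11.9994  0.0505]
top z50 [474. 223.] [ 0.4699 -0.6501  0.1315  0.1157 17.3899  0.0504]
side z100 [319.  21.] [7.47200e-01 1.05060e+00 3.48000e-02 6.97200e-01 8.97435e+01 1.01200e-01]
side z100 [175.  25.] [0.161  1.0503 0.2243 0.0304 0.3021 0.101 ]
side z100 [363. 100.] [ 0.7972  0.4191  0.1861  0.2485 14.6219  0.1072]
side z100 [283. 158.] [ 0.5326  0.1323  0.1621  0.2527 11.621   0.1002]
side z50 [322.  33.] [0.7512 1.054  0.7017 0.0387 0.1654 0.049 ]
side z50 [176.  38.] [1.60100e-01 1.05020e+00 2.61000e-02 2.24000e-01 8.96331e+01 4.87000e-02]
side z50 [222. 104.] [3.57400e-01 5.02800e-01 2.42000e-02 1.66300e-01 8.92067e+01 4.91000e-02]
side z50 [369. 132.] [8.06000e-01 3.08000e-01 6.59000e-02 2.11500e-01 8.43545e+01 4.94000e-02]
side z50 [277. 200.] [5.00900e-01 1.74000e-02 6.16000e-02 1.70300e-01 4.80019e+01 4.92000e-02]
side z50 [283. 299.] [ 0.5092 -0.3074  0.1719  0.0656 11.0729  0.0491]
side z50 [423. 354.] [ 7.87700e-01 -4.21000e-01  1.92900e-01  1.42500e-01  7.18236e+01
  4.88000e-02]
side z50 [377. 398.] [ 0.6572 -0.5585  0.0855  0.0868  6.1002  0.0493]
grip (array([ 0.564 , -0.2931,  0.1442]), array([2.25646272e-05])) [ 0.55990904 -0.29889157  0.15      ] [ 0.566698   -0.29195465  0.15      ]
plate (array([0.5211, 0.2068, 0.0952]), array([1.75064485e-05])) [0.52327217 0.19094612 0.106     ] [0.51737298 0.20401645 0.106     ]
tab (array([ 0.5652, -0.0113,  0.068 ]), array([2.01793475e-05])) [ 0.56204568 -0.011703    0.068     ] [ 0.56843776 -0.01124543  0.068     ]
```

View pics/crop1.png

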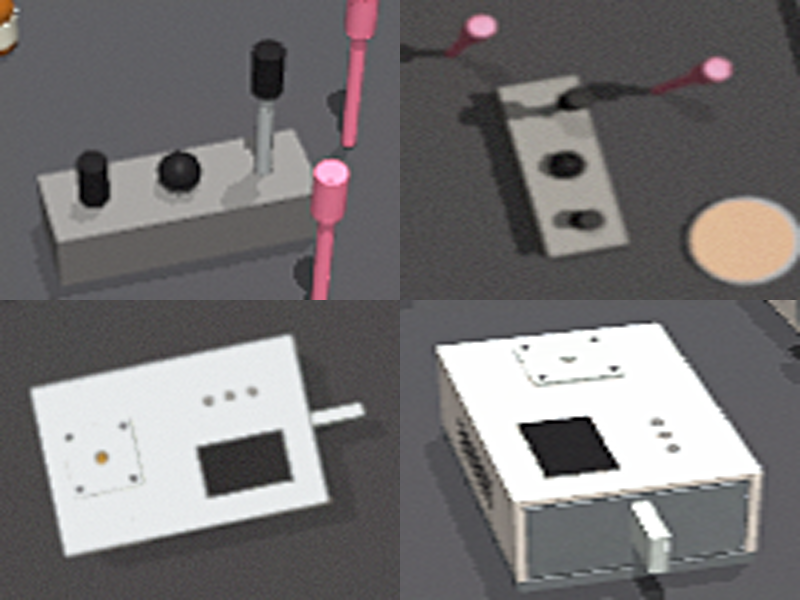

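The crop confirms it. The black-gripped steel rod stands in the grey stand's end hole, with the ball pin in the middle and the stub at the other end. The hole shows in the plate at top ≈(208,160), and the tab is at the front. Next I'll refine the positions and the clearance to the pink rods.

Run:
```python
from h import *
T=cam('top');S=cam('side')
XS=cloud(S);XT=cloud(T)
hS=cv2.cvtColor(S['pixels'],cv2.COLOR_RGB2HSV)
for n,c,X in (('T',T,XT),('S',S,XS)):
    h=cv2.cvtColor(c['pixels'],cv2.COLOR_RGB2HSV).astype(int)
    pink=((h[...,0]>150)&(h[...,1]>70)&(X[...,2]>.1))
    k,l,s,ce=cv2.connectedComponentsWithStats(pink.astype(np.uint8))
    for i in range(1,k):
        if s[i,4]>10: print(n,'pink',ce[i].round(),np.nanmedian(X[l==i],0).round(3),np.nanmax(X[l==i][:,2]).round(3))
    dark=(h[...,2]<70)&(X[...,2]>.125)&(X[...,2]<.18)&(abs(X[...,0]-.56)<.05)&(abs(X[...,1]+.295)<.05)
    print(n,'grip',dark.sum(),np.median(X[dark],0).round(4),X[dark].max(0).round(4),X[dark].min(0).round(4), np.argwhere(dark).mean(0))
    # rod
    for d in (X[...,2]>.06)&(X[...,2]<.125)&(abs(X[...,0]-.56)<.03)&(abs(X[...,1]+.295)<.03),: print(n,'rod',d.sum(),np.median(X[d],0).round(4))
# hole in top
r=T['pixels'][195:222,148:174].astype(int)
sat=r[...,0]-r[...,2]; m=sat>25
print('hole px top',np.argwhere(m).mean(0)+[195,148],m.sum())
p=np.argwhere(m).mean(0)+[195,148]; print(at_z(T,*p,.1045))
r=S['pixels'][128:155,262:295]; print(cv2.cvtColor(r,cv2.COLOR_RGB2GRAY)[5:22,5:28])
print(proj(T,[[.521,.2005,.106],[.5637,-.297,.15]]),proj(S,[[.521,.2005,.106],[.5637,-.297,.15]]))
```

```text
T pink [330. 160.] [ 0.628 -0.23   0.158] 0.164
T pink [394. 176.] [ 0.589 -0.39   0.158] 0.167
T grip 68 [ 0.5628 -0.2947  0.1691] [ 0.5721 -0.2875  0.1753] [ 0.5549 -0.3071  0.1348] [185.86764706 358.01470588]
T rod 16 [ 0.5628 -0.2937  0.0879]
S pink [338. 241.] [ 0.628 -0.24   0.139] 0.161
S pink [328. 302.] [ 0.587 -0.401  0.14 ] 0.161
S grip 181 [ 0.5618 -0.3026  0.1587] [ 0.5717 -0.2864  0.1731] [ 0.5528 -0.3077  0.1319] [257.75690608 309.57458564]
S rod 99 [ 0.5623 -0.2997  0.0952]
hole px top [207.66666667 160.26666667] 15
[0.52332912 0.1987763  0.1045    ]
[[255 255 255 255 255 255 255 254 254 253 253 253 253 254 255 196  61 177
  255 255 254 254 254]
 [255 255 254 253 253 253 253 253 253 253 253 253 253 254 255 255 255 255
  255 255 254 254 254]
 [221 254 254 253 253 253 253 253 253 253 254 253 253 253 254 255 255 255
  254 253 254 254 254]
 [254 255 254 253 253 254 253 253 253 253 253 253 253 253 253 253 254 253
  254 254 254 254 254]
 [255 255 253 253 253 253 253 254 255 255 255 255 255 254 254 254 254 254
  254 254 254 254 254]
 [254 254 253 253 253 254 255 255 255 253 
[... 540 characters left out ...]
 [252 255 255 248 255 255 255 254 255 255 255 255 255 255 255 255 255 255
  255 255 255 254 246]
 [197 255 213  71 171 255 255 255 255 255 255 255 255 255 244 239 239 221
  148 153 172 175 143]
 [188 254 254 136 255 255 255 246 237 238 220 177 165 171 139 159 178 187
  190 215 236 240 252]
 [244 193 232 231 184 167 172 140 161 180 189 191 215 238 242 247 255 255
  255 255 255 255 255]
 [255 221 172 189 195 215 235 241 246 255 255 255 255 255 255 255 255 255
  255 255 255 255 255]
 [255 255 252 255 255 255 255 255 255 255 255 255 255 255 255 255 255 254
  254 254 254 254 254]]
[[208.55241821 159.45669635]
 [186.37982998 357.35785939]] [[138.99340276 276.29289935]
 [258.42471163 310.20353327]]
```

```bash
python3 -m creep '{"hand":[50,50,50,50,50],"delta_pos":[[0.02,-0.004,0],[0.04,-0.008,0],[0.04,-0.008,0],[0.04,-0.008,0],[0.04,-0.008,0]],"turn":[0,0,0,0,0]}' 80
python3 -m creep '{"hand":[50,50,50,50,50],"delta_pos":[[0.04,-0.008,0],[0.04,-0.008,0],[0.04,-0.008,0],[0.04,-0.008,0],[0.04,-0.008,0]],"turn":[0,0,0,0,0]}'
python3 -m creep '{"hand":[50,50,50,50,50],"delta_pos":[[0.04,-0.008,0],[0.04,-0.008,0],[0.02,-0.004,0],[0,0,0],[0,0,0]],"turn":[0,0,-1,-1,-1]}'
python3 -m creep '{"hand":[50,50,50,50,50],"delta_pos":[[0,0,0],[0,0,0],[0,0,0],[0,0,0],[0,0,0]],"turn":[-1,-1,-1,-1,-1]}'
python3 -m creep '{"hand":[50,50,50,50,50],"delta_pos":[[0,0,0],[0,0,0],[0,0,0],[0,0,0],[0,0,0]],"turn":[-1,-1,-1,-1,-1]}'
python3 -m creep '{"hand":[50,50,50,50,50],"delta_pos":[[0,0,0],[0,0,0],[0,0,0],[0,0,0],[0,0,0]],"turn":[-1,-1,-0.6,0,0]}'
```

```text
clock: 1.62
tcp_pos: [0.3502, -0.4432, 0.2424]
orientation: [0.0, 0.979, 0.203, 0.0]
wrist_force: [-0.7, -1.1, 0.0]
finger_gap: 0.0499
clock: 2.03
tcp_pos: [0.4846, -0.3499, 0.2424]
orientation: [0.0, 0.979, 0.203, 0.0]
wrist_force: [-0.1, -0.3, -0.3]
finger_gap: 0.0502
clock: 2.45
tcp_pos: [0.5516, -0.3033, 0.2419]
orientation: [-0.0, 0.943, 0.332, -0.0]
wrist_force: [-0.7, -0.1, 0.1]
finger_gap: 0.05
clock: 2.87
tcp_pos: [0.5504, -0.3045, 0.2422]
orientation: [0.0, 0.85, 0.528, -0.0]
wrist_force: [-0.7, -0.1, -0.7]
finger_gap: 0.0498
clock: 3.28
tcp_pos: [0.5504, -0.3046, 0.2423]
orientation: [0.0, 0.715, 0.699, -0.0]
wrist_force: [0.8, -0.2, 0.2]
finger_gap: 0.0499
clock: 3.7
tcp_pos: [0.5504, -0.3045, 0.2422]
orientation: [-0.0, 0.634, 0.773, -0.0]
wrist_force: [0.8, -0.0, 1.1]
finger_gap: 0.0503
```

```bash
cat >> h.py <<'E'
def goto(P,ang=None):
    s=env.get_state(); M=rot(s['orientation'])
    d=M.T@(np.array(P)-s['tcp_pos'])
    jaw=np.degrees(np.arctan2(M[1,1],M[0,1]))
    print('t',s['clock'],'tcp',np.round(s['tcp_pos'],4),'jaw',jaw.round(2),'toolz',M[:,2].round(3),'F',np.round(s['wrist_force'],2),'gap',round(s['finger_gap'],4))
    print('delta mm',(d*1e3).round(2),'units',(d/.8).round(4), 'turn units',None if ang is None else round(-((ang-jaw+90)%180-90)/5,3))
E
python3 -c "
from h import *
goto([.563,-.298,.142],11.6);st()
c=cam('top','t1.png');cam('side','s1.png')"
```

```text
t 3.7 tcp [ 0.5504 -0.3045  0.2422] jaw 11.33 toolz [-0. -0. -1.] F [ 0.83 -0.01  1.08] gap 0.0503
delta mm [  3.94  13.64 100.25] units [0.0049 0.0171 0.1253] turn units -0.054
{'clock': 3.7, 'joint_pos': [-0.6329, 0.4215, 0.2032, 1.3526, -0.0, 0.7402], 'qvel': [0.0009, 0.0007, 0.0006, -0.0002, 0.0006, 0.0062], 'tau': [0.001, -54.1577, 30.0393, 0.0015, -0.0004, -0.1021], 'tcp_pos': [0.5504, -0.3045, 0.2422], 'orientation': [-0.0, 0.6339, 0.7734, -0.0], 'wrist_force': [0.8348, -0.0139, 1.0803], 'ft_torque': [0.0, 0.0308, -0.0002], 'finger_gap': 0.0503}
```

```bash
python3 -m creep '{"hand":[50,50,50,50,50],"delta_pos":[[0.005,0.017,0],[0,0,0.025],[0,0,0.03],[0,0,0.03],[0,0,0.025]],"turn":[-0.05,0,0,0,0]}'
python3 -m creep '{"hand":[50,50,50,50,50],"delta_pos":[[0,0,0.015],[0,0,0],[0,0,0],[0,0,0],[0,0,0]],"turn":[0,0,0,0,0]}'
python3 -c "
from h import *
goto([.563,-.298,.142],11.6)
c=cam('top','t2.png');d=cam('side','s2.png')
z=lambda i:cv2.resize(i,(400,400),interpolation=cv2.INTER_CUBIC)
cv2.imwrite('pics/crop2.png',np.hstack([z(c['pixels'][130:230,310:410,::-1]),z(d['pixels'][200:320,240:360,::-1])]))"
```

```text
clock: 4.22
tcp_pos: [0.5634, -0.2972, 0.1528]
orientation: [-0.0, 0.632, 0.775, 0.0]
wrist_force: [0.2, -0.0, -0.0]
finger_gap: 0.0497
clock: 4.63
tcp_pos: [0.564, -0.2984, 0.1439]
orientation: [0.001, 0.632, 0.775, 0.0]
wrist_force: [0.2, -0.1, 0.1]
finger_gap: 0.05
t 4.6333 tcp [ 0.564  -0.2984  0.1439] jaw 11.67 toolz [ 0.002 -0.002 -1.   ] F [ 0.19 -0.07  0.07] gap 0.05
delta mm [ 0.59 -0.87  1.85] units [ 0.0007 -0.0011  0.0023] turn units 0.014
```

View pics/crop2.png

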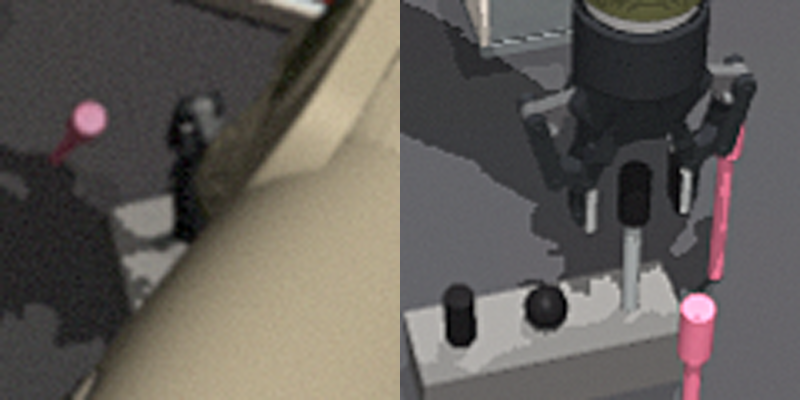

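The side crop shows the black grip between the open pads, and the pink rods are clear. Closing now.

```bash
python3 -m creep '{"hand":[40,30,24,18,12],"delta_pos":[[0,-0.001,0.002],[0,0,0],[0,0,0],[0,0,0],[0,0,0]],"turn":[0,0,0,0,0]}' 80
python3 -m creep '{"hand":[8,8,8,8,8],"delta_pos":[[0,0,0],[0,0,0],[0,0,0],[0,0,0],[0,0,0]],"turn":[0,0,0,0,0]}'
python3 -c "
from h import *
goto([.563,-.298,.142],11.6);st()"
```

```text
clock: 5.15
tcp_pos: [0.5628, -0.2981, 0.1412]
orientation: [0.001, 0.631, 0.775, 0.0]
wrist_force: [1.6, 1.2, 0.9]
finger_gap: 0.0181
clock: 5.57
tcp_pos: [0.5627, -0.2982, 0.1411]
orientation: [0.001, 0.631, 0.775, 0.0]
wrist_force: [3.0, 1.3, 1.9]
finger_gap: 0.0181
t 5.5667 tcp [ 0.5627 -0.2982  0.1411] jaw 11.68 toolz [ 0.001 -0.    -1.   ] F [2.99 1.25 1.89] gap 0.0181
delta mm [ 0.12  0.28 -0.87] units [ 0.0001  0.0004 -0.0011] turn units 0.017
{'clock': 5.5667, 'joint_pos': [-0.6134, 0.4744, 0.0357, 1.1307, 0.0005, 0.7535], 'qvel': [-0.0001, 0.0024, -0.0, 0.0018, -0.0023, -0.0009], 'tau': [-1.5194, -53.7854, 26.5157, 1.0267, -1.0285, -0.0037], 'tcp_pos': [0.5627, -0.2982, 0.1411], 'orientation': [0.0007, 0.6315, 0.7754, 0.0003], 'wrist_force': [2.9858, 1.2518, 1.8884], 'ft_torque': [0.3001, -0.915, 0.0097], 'finger_gap': 0.0181}
```

```bash
python3 -m creep '{"hand":[8,8,8,8,8],"delta_pos":[[0,0,-0.01],[0,0,-0.015],[0,0,-0.025],[0,0,-0.03],[0,0,-0.03]],"turn":[0,0,0,0,0]}'
python3 -m creep '{"hand":[8,8,8,8,8],"delta_pos":[[0,0,-0.03],[0,0,-0.025],[0,0,-0.01],[0,0,0],[0,0,0]],"turn":[0,0,0,0,0]}'
python3 -c "
from h import *
goto([.521,.180,.281],11.6);st()
c=cam('top','t3.png');d=cam('side','s3.png')"
```

```text
clock: 5.98
tcp_pos: [0.5605, -0.2978, 0.2283]
orientation: [-0.002, 0.632, 0.775, -0.001]
wrist_force: [0.7, -1.2, -0.9]
finger_gap: 0.0181
clock: 6.4
tcp_pos: [0.5617, -0.2981, 0.2798]
orientation: [-0.001, 0.632, 0.775, -0.0]
wrist_force: [0.1, 1.0, -0.8]
finger_gap: 0.0181
t 6.4 tcp [ 0.5617 -0.2981  0.2798] jaw 11.66 toolz [-0.001  0.    -1.   ] F [ 0.12  1.04 -0.85] gap 0.0181
delta mm [476.5   56.8   -1.07] units [ 0.5956  0.071  -0.0013] turn units 0.012
{'clock': 6.4, 'joint_pos': [-0.6138, 0.4344, 0.3138, 1.4515, -0.0007, 0.7535], 'qvel': [0.0008, 0.0164, -0.0298, -0.0088, 0.0048, -0.0001], 'tau': [0.0357, -57.1791, 31.6494, 0.1637, -0.011, -0.0], 'tcp_pos': [0.5617, -0.2981, 0.2798], 'orientation': [-0.0006, 0.6316, 0.7753, -0.0004], 'wrist_force': [0.124, 1.041, -0.8468], 'ft_torque': [-0.0248, -0.0163, -0.0401], 'finger_gap': 0.0181}
```

View pics/s3.png

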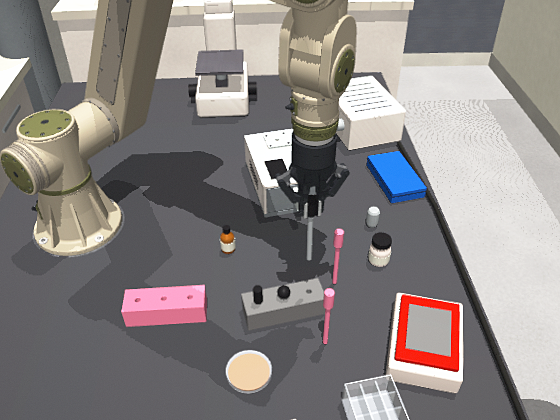

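The dowel is out, held upright, and its hole at (291,309) is empty. Moving to above the plate.

```bash
python3 -m creep '{"hand":[8,8,8,8,8],"delta_pos":[[0.01,0.001,0],[0.02,0.003,0],[0.03,0.005,0],[0.04,0.005,0],[0.04,0.005,0]],"turn":[0,0,0,0,0]}'
python3 -m creep '{"hand":[8,8,8,8,8],"delta_pos":[[0.04,0.005,0],[0.04,0.005,0],[0.04,0.005,0],[0.04,0.005,0],[0.04,0.005,0]],"turn":[0,0,0,0,0]}'
python3 -m creep '{"hand":[8,8,8,8,8],"delta_pos":[[0.04,0.005,0],[0.04,0.005,0],[0.04,0.005,0],[0.04,0.005,0],[0.03,0.004,0]],"turn":[0,0,0,0,0]}'
python3 -m creep '{"hand":[8,8,8,8,8],"delta_pos":[[0.025,0.003,0],[0.02,0.002,0],[0.01,0.001,0],[0,0,0],[0,0,0]],"turn":[0,0,0,0,0]}'
python3 -c "
from h import *
goto([.523,.199,.26],11.6)
c=cam('top','t4.png');d=cam('side','s4.png')
for c in (d,):
  for r,k in ((139.3,276.6),): print(at_z(c,r,k,.106),at_z(c,r,k,.104))
z=lambda i:cv2.resize(i,(400,400),interpolation=cv2.INTER_CUBIC)
cv2.imwrite('pics/crop4.png',np.hstack([z(c['pixels'][150:250,120:220,::-1]),z(d['pixels'][80:180,230:330,::-1])]))"
```

```text
clock: 6.92
tcp_pos: [0.5534, -0.184, 0.2791]
orientation: [-0.001, 0.632, 0.775, -0.0]
wrist_force: [0.3, -0.2, -0.5]
finger_gap: 0.0181
clock: 7.33
tcp_pos: [0.5403, -0.0225, 0.2796]
orientation: [-0.001, 0.632, 0.775, -0.001]
wrist_force: [0.6, 0.6, -0.5]
finger_gap: 0.0179
clock: 7.75
tcp_pos: [0.528, 0.1308, 0.2797]
orientation: [-0.001, 0.631, 0.776, -0.001]
wrist_force: [-0.2, -0.9, -0.9]
finger_gap: 0.0185
clock: 8.17
tcp_pos: [0.5249, 0.1722, 0.2801]
orientation: [-0.0, 0.631, 0.776, -0.001]
wrist_force: [-0.4, 0.3, -0.4]
finger_gap: 0.0181
t 8.1667 tcp [0.5249 0.1722 0.2801] jaw 11.72 toolz [-0.001 -0.001 -1.   ] F [-0.35  0.28 -0.39] gap 0.0181
delta mm [26.68  3.57 20.04] units [0.0333 0.0045 0.0251] turn units 0.024
[0.52176481 0.19893196 0.106     ] [0.52190103 0.2019436  0.104     ]
```

View pics/crop4.png

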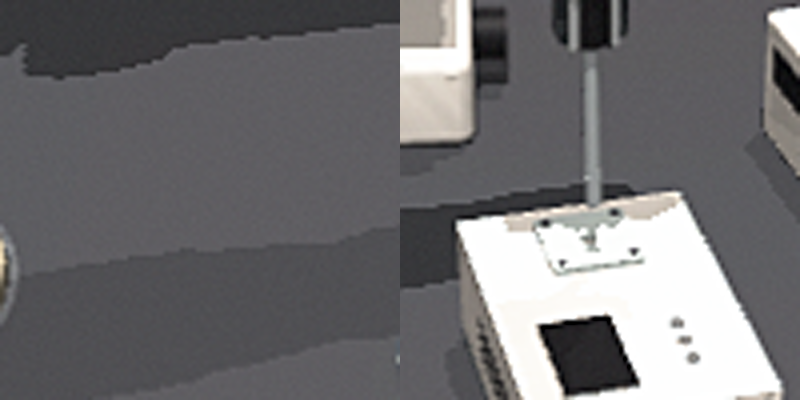

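View pics/t4.png

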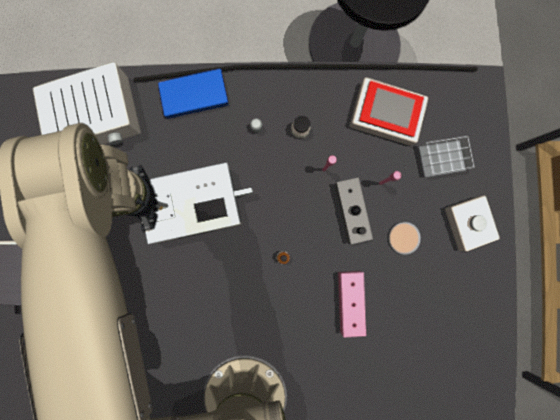

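Run:
```python
from h import *
T=cam('top');S=cam('side')
def dk(c,r0,r1,c0,c1,z,n,hole=True):
    g=cv2.cvtColor(c['pixels'],cv2.COLOR_RGB2GRAY)[r0:r1,c0:c1].astype(float)
    w=np.clip(np.median(g)-15-g,0,None); y,x=np.mgrid[r0:r1,c0:c1]
    p=[(w*y).sum()/w.sum(),(w*x).sum()/w.sum()]
    print(n,np.round(p,2),at_z(c,*p,z).round(4),(w>0).sum())
dk(T,186,196,344,356,.05,'stand hole T');dk(S,287,296,302,316,.05,'stand hole S')
z=lambda i:cv2.resize(i,(400,400),interpolation=cv2.INTER_CUBIC)
cv2.imwrite('pics/crop5.png',np.hstack([z(T['pixels'][175:205,335:365,::-1]),z(S['pixels'][276:306,294:324,::-1])]))
print('S prediction of tip',proj(S,[[.5249,.1722,.149]]))
g=cv2.cvtColor(S['pixels'],cv2.COLOR_RGB2GRAY); print(g[120:136,272:284])
```

```text
stand hole T [190.38 349.8 ] [ 0.5646 -0.2976  0.05  ] 26
stand hole S [290.98 308.52] [ 0.5634 -0.2966  0.05  ] 26
S prediction of tip [[131.28569017 278.1458564 ]]
[[ 95  94  94  92 104 143 153 142 103  90  93  95]
 [ 94  94  93  92 102 139 153 142 104  90  94  94]
 [ 93  93  94  92 100 139 155 142 106  90  94  94]
 [ 96  94  94  91 100 140 154 144 106  90  93  93]
 [ 93  94  94  92  99 138 154 143 104  92  94  96]
 [ 97  98 101  95 104 139 153 144 110  97  99 100]
 [101  68  49  45  81 137 156 145  84  42  48  50]
 [ 53  51  54  49  84 137 156 149  88  45  54  53]
 [ 55  56  53  48 102 142 157 151  83  44  50  50]
 [ 52  53  51  43  63 132 153 147  77  35  38  34]
 [ 45  40  40  38  57 128 151 141 125 158 209 221]
 [154 133 159 223 203 142 120 173 207 214 217 218]
 [218 226 219 209 211 211 177 188 198 193 139  79]
 [193 189 184 175 174 175 174 176 177 180 119  46]
 [172 173 174 174 178 177 178 179 180 180 186 190]
 [175 177 178 179 179 181 180 176 178 173 173 170]]
```

View pics/crop5.png

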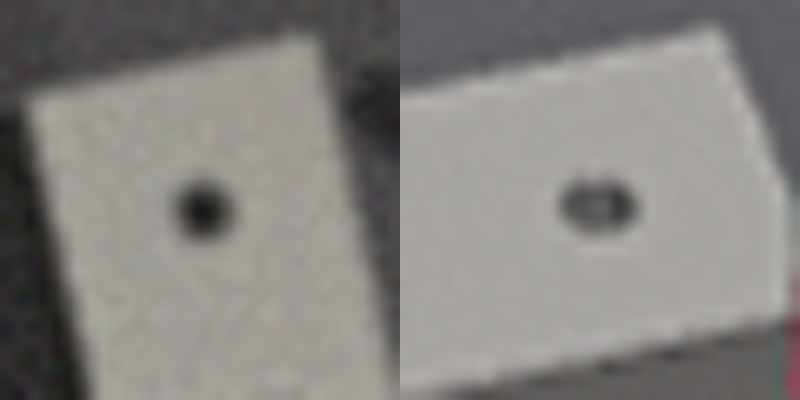

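The side-camera prediction of the tip matches the picture, so that camera is trustworthy. The hole estimate is about (0.5217, 0.199). Next I'll go to just above the plate.

```bash
python3 -m creep '{"hand":[8,8,8,8,8],"delta_pos":[[0.012,0.001,0],[0.0217,0.0019,0],[0,0,0.02],[0,0,0.02],[0,0,0.006]],"turn":[0,0,0,0,0]}'
python3 -m creep '{"hand":[8,8,8,8,8],"delta_pos":[[0,0,0],[0,0,0],[0,0,0],[0,0,0],[0,0,0]],"turn":[0,0,0,0,0]}'
python3 -c "
from h import *
goto([.5217,.199,.2381],11.6)
d=cam('side','s5.png')
z=lambda i:cv2.resize(i,(600,600),interpolation=cv2.INTER_CUBIC)
cv2.imwrite('pics/crop6.png',z(d['pixels'][110:160,250:300,::-1]))"
```

```text
clock: 8.78
tcp_pos: [0.5213, 0.1992, 0.2418]
orientation: [-0.001, 0.632, 0.775, -0.001]
wrist_force: [-0.8, 0.2, -1.2]
finger_gap: 0.0185
clock: 9.2
tcp_pos: [0.5228, 0.1991, 0.2448]
orientation: [0.001, 0.632, 0.775, 0.001]
wrist_force: [0.2, -0.3, -0.7]
finger_gap: 0.0183
t 9.2 tcp [0.5228 0.1991 0.2448] jaw 11.66 toolz [ 0.002  0.    -1.   ] F [ 0.19 -0.25 -0.69] gap 0.0183
delta mm [ 0.13 -1.08  6.65] units [ 0.0002 -0.0013  0.0083] turn units 0.012
```

View pics/crop6.png

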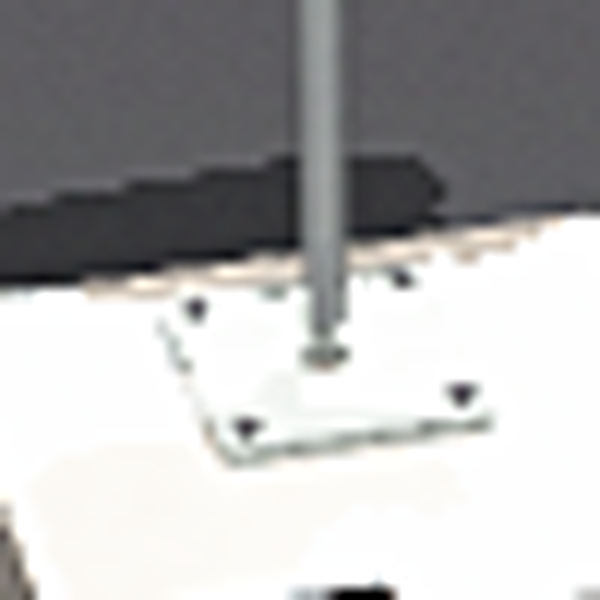

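The tip is just above the hole and lined up in the side view. Now a guarded descent.

```bash
python3 -m creep '{"hand":[8,8,8,8,8],"delta_pos":[[0,0,0.003],[0,0,0.003],[0,0,0.001],[0,0,0],[0,0,0]],"turn":[0,0,0,0,0]}'
python3 -m creep '{"hand":[8,8,8,8,8],"delta_pos":[[0,0,0.001],[0,0,0.001],[0,0,0],[0,0,0],[0,0,0]],"turn":[0,0,0,0,0]}'
python3 -c "
from h import *
goto([.5217,.199,.2381],11.6)"
```

```text
clock: 9.67
tcp_pos: [0.5221, 0.1991, 0.2381]
orientation: [-0.0, 0.632, 0.775, -0.0]
wrist_force: [0.3, 0.4, -1.2]
finger_gap: 0.0183
clock: 10.08
tcp_pos: [0.5223, 0.1991, 0.2367]
orientation: [0.0, 0.632, 0.775, -0.0]
wrist_force: [0.2, 1.6, -0.3]
finger_gap: 0.0182
t 10.0833 tcp [0.5223 0.1991 0.2367] jaw 11.67 toolz [ 0. -0. -1.] F [ 0.18  1.64 -0.29] gap 0.0182
delta mm [ 0.05 -0.59 -1.38] units [ 0.0001 -0.0007 -0.0017] turn units 0.014
```

```bash
python3 -m creep '{"hand":[8,8,8,8,8],"delta_pos":[[0,0,0.001],[0,0,0],[0,0,0.001],[0,0,0],[0,0,0]],"turn":[0,0,0,0,0]}'
python3 -c "
from h import *
goto([.5217,.199,.2381],11.6)"
```

```text
clock: 10.5
tcp_pos: [0.5223, 0.1991, 0.235]
orientation: [0.0, 0.632, 0.775, -0.0]
wrist_force: [0.7, -0.4, -0.3]
finger_gap: 0.0182
t 10.5 tcp [0.5223 0.1991 0.235 ] jaw 11.67 toolz [-0. -0. -1.] F [ 0.74 -0.36 -0.29] gap 0.0182
delta mm [ 0.06 -0.55 -3.09] units [ 0.0001 -0.0007 -0.0039] turn units 0.015
```

```bash
python3 -m creep '{"hand":[8,8,8,8,8],"delta_pos":[[0,0,0.001],[0,0,0.001],[0,0,0.001],[0,0,0],[0,0,0]],"turn":[0,0,0,0,0]}'
python3 -m creep '{"hand":[8,8,8,8,8],"delta_pos":[[0,0,0.001],[0,0,0.001],[0,0,0.001],[0,0,0],[0,0,0]],"turn":[0,0,0,0,0]}'
python3 -c "
from h import *
goto([.5217,.199,.2031],11.6)"
```

```text
clock: 10.92
tcp_pos: [0.5222, 0.1991, 0.2326]
orientation: [-0.0, 0.632, 0.775, -0.0]
wrist_force: [-0.3, 0.5, -0.0]
finger_gap: 0.0183
clock: 11.33
tcp_pos: [0.5222, 0.1991, 0.2302]
orientation: [-0.0, 0.632, 0.775, -0.0]
wrist_force: [-0.0, 0.5, -0.5]
finger_gap: 0.0183
t 11.3333 tcp [0.5222 0.1991 0.2302] jaw 11.67 toolz [-0. -0. -1.] F [-0.01  0.48 -0.51] gap 0.0183
delta mm [ 0.06 -0.5  27.07] units [ 0.0001 -0.0006  0.0338] turn units 0.015
```

In the hole with no contact force. Down to just above the highest place of the latch.

```bash
python3 -m creep '{"hand":[8,8,8,8,8],"delta_pos":[[0,0,0.003],[0,0,0.003],[0,0,0.003],[0,0,0.003],[0,0,0.002]],"turn":[0,0,0,0,0]}'
python3 -m creep '{"hand":[8,8,8,8,8],"delta_pos":[[0,0,0.003],[0,0,0.003],[0,0,0.003],[0,0,0.003],[0,0,0.002]],"turn":[0,0,0,0,0]}'
python3 -c "
from h import *
goto([.5217,.199,.2011],11.6)"
```

```text
clock: 11.75
tcp_pos: [0.5221, 0.199, 0.2186]
orientation: [-0.0, 0.632, 0.775, -0.0]
wrist_force: [1.1, 0.3, -0.6]
finger_gap: 0.0181
clock: 12.17
tcp_pos: [0.5222, 0.199, 0.2075]
orientation: [-0.0, 0.632, 0.775, -0.0]
wrist_force: [0.6, -0.4, -1.6]
finger_gap: 0.018
t 12.1667 tcp [0.5222 0.199  0.2075] jaw 11.67 toolz [-0. -0. -1.] F [ 0.61 -0.4  -1.59] gap 0.018
delta mm [ 0.06 -0.45  6.35] units [ 0.0001 -0.0006  0.0079] turn units 0.015
```

```bash
python3 -m creep '{"hand":[8,8,8,8,8],"delta_pos":[[0,0,0.002],[0,0,0.002],[0,0,0.001],[0,0,0],[0,0,0]],"turn":[0,0,0,0,0]}'
python3 -m creep '{"hand":[8,8,8,8,8],"delta_pos":[[0,0,0.001],[0,0,0.001],[0,0,0.001],[0,0,0],[0,0,0]],"turn":[0,0,0,0,0]}'
python3 -m creep '{"hand":[8,8,8,8,8],"delta_pos":[[0,0,0.001],[0,0,0.001],[0,0,0.001],[0,0,0],[0,0,0]],"turn":[0,0,0,0,0]}'
```

```text
clock: 12.58
tcp_pos: [0.5223, 0.1991, 0.2039]
orientation: [0.0, 0.632, 0.775, -0.0]
wrist_force: [0.2, -0.8, -0.9]
finger_gap: 0.0181
clock: 13.0
tcp_pos: [0.5222, 0.199, 0.2014]
orientation: [-0.0, 0.632, 0.775, -0.0]
wrist_force: [0.6, -0.4, -0.1]
finger_gap: 0.0183
clock: 13.42
tcp_pos: [0.5226, 0.1992, 0.2]
orientation: [0.0, 0.632, 0.775, 0.001]
wrist_force: [0.3, -0.8, 4.7]
finger_gap: 0.0183
```

Latch felt: 4.7 N at tip z ≈ 0.069. Pressing about 8 mm farther in small steps.

```bash
python3 -m creep '{"hand":[8,8,8,8,8],"delta_pos":[[0,0,0.001],[0,0,0.001],[0,0,0.001],[0,0,0.001],[0,0,0]],"turn":[0,0,0,0,0]}'
python3 -m creep '{"hand":[8,8,8,8,8],"delta_pos":[[0,0,0.001],[0,0,0.001],[0,0,0.001],[0,0,0],[0,0,0]],"turn":[0,0,0,0,0]}'
```

```text
clock: 13.83
tcp_pos: [0.5226, 0.1992, 0.1968]
orientation: [0.0, 0.632, 0.775, 0.001]
wrist_force: [-1.1, -0.0, 5.8]
finger_gap: 0.018
clock: 14.25
tcp_pos: [0.5226, 0.1993, 0.1944]
orientation: [0.0, 0.631, 0.775, 0.001]
wrist_force: [-0.9, 1.0, 5.2]
finger_gap: 0.0179
```

```bash
python3 -m creep '{"hand":[8,8,8,8,8],"delta_pos":[[0,0,0.001],[0,0,0.001],[0,0,0.0005],[0,0,0],[0,0,0]],"turn":[0,0,0,0,0]}'
python3 -c "
from h import *
goto([.5217,.199,.2011],11.6)
c=cam('top','t7.png');d=cam('side','s7.png')
z=lambda i:cv2.resize(i,(400,400),interpolation=cv2.INTER_CUBIC)
cv2.imwrite('pics/crop7.png',np.hstack([z(c['pixels'][130:270,130:270,::-1]),z(d['pixels'][110:230,230:350,::-1])]))"
```

```text
clock: 14.67
tcp_pos: [0.5226, 0.1992, 0.1917]
orientation: [0.0, 0.632, 0.775, 0.0]
wrist_force: [-0.4, 0.6, 4.6]
finger_gap: 0.0183
t 14.6667 tcp [0.5226 0.1992 0.1917] jaw 11.67 toolz [ 0.001  0.    -1.   ] F [-0.36  0.59  4.65] gap 0.0183
delta mm [-0.01 -0.88 -9.41] units [-0.     -0.0011 -0.0118] turn units 0.015
```

View pics/crop7.png

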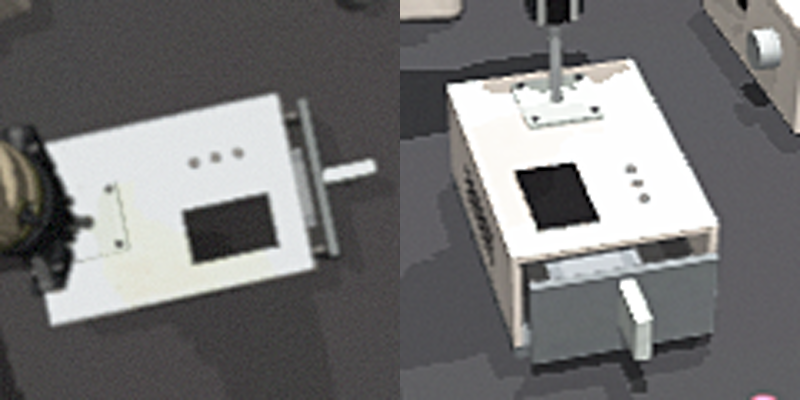

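The drawer has sprung out. Wait briefly, then withdraw straight up.

```bash
python3 -m creep '{"hand":[8,8,8,8,8],"delta_pos":[[0,0,0],[0,0,0],[0,0,0],[0,0,0],[0,0,0]],"turn":[0,0,0,0,0]}'
python3 -c "
from h import *
d=cam('side','s8.png'); print(env.pinpoint('side','tab'));
for x in env.pinpoint('side','tab'): print(at_z(d,*x['location'],.068))"
python3 -m creep '{"hand":[8,8,8,8,8],"delta_pos":[[0,0,-0.005],[0,0,-0.01],[0,0,-0.015],[0,0,-0.015],[0,0,-0.015]],"turn":[0,0,0,0,0]}'
python3 -m creep '{"hand":[8,8,8,8,8],"delta_pos":[[0,0,-0.02],[0,0,-0.02],[0,0,-0.012],[0,0,0],[0,0,0]],"turn":[0,0,0,0,0]}'
python3 -c "
from h import *
goto([.563,-.298,.281],11.6)
d=cam('side','s9.png'); print(env.pinpoint('side','tab'));
for x in env.pinpoint('side','tab'): print(at_z(d,*x['location'],.068))"
```

```text
clock: 15.18
tcp_pos: [0.5225, 0.1991, 0.1915]
orientation: [0.0, 0.632, 0.775, 0.0]
wrist_force: [-0.3, 1.7, 3.9]
finger_gap: 0.0181
[{'location': [206.9, 301.4], 'score': 0.75}]
[ 0.56969452 -0.04470203  0.068     ]
clock: 15.75
tcp_pos: [0.5215, 0.1987, 0.2396]
orientation: [-0.0, 0.632, 0.775, -0.001]
wrist_force: [0.8, -0.3, -0.9]
finger_gap: 0.0181
clock: 16.17
tcp_pos: [0.5222, 0.199, 0.281]
orientation: [0.0, 0.632, 0.775, -0.0]
wrist_force: [0.3, -0.4, -0.8]
finger_gap: 0.0181
t 16.1667 tcp [0.5222 0.199  0.281 ] jaw 11.67 toolz [-0. -0. -1.] F [ 0.31 -0.43 -0.78] gap 0.0181
delta mm [-4.9498e+02 -6.0590e+01  1.3000e-01] units [-6.187e-01 -7.570e-02  2.000e-04] turn units 0.015
[{'location': [207.2, 302.8], 'score': 0.83}]
[ 0.57301687 -0.04603517  0.068     ]
```

View pics/s9.png

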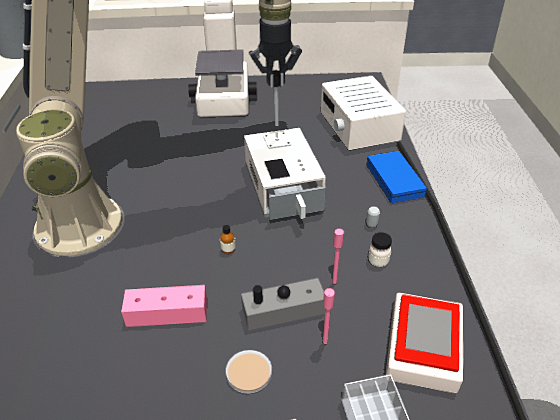

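The dowel is free and the drawer is about 34 mm out, with its tab at (207,302). Returning the dowel to the stand.

```bash
python3 -m creep '{"hand":[8,8,8,8,8],"delta_pos":[[-0.01,-0.001,0],[-0.02,-0.003,0],[-0.03,-0.004,0],[-0.04,-0.005,0],[-0.04,-0.005,0]],"turn":[0,0,0,0,0]}'
python3 -m creep '{"hand":[8,8,8,8,8],"delta_pos":[[-0.04,-0.005,0],[-0.04,-0.005,0],[-0.04,-0.005,0],[-0.04,-0.005,0],[-0.04,-0.005,0]],"turn":[0,0,0,0,0]}'
python3 -m creep '{"hand":[8,8,8,8,8],"delta_pos":[[-0.04,-0.005,0],[-0.04,-0.005,0],[-0.04,-0.005,0],[-0.04,-0.005,0],[-0.03,-0.004,0]],"turn":[0,0,0,0,0]}'
python3 -m creep '{"hand":[8,8,8,8,8],"delta_pos":[[-0.03,-0.004,0],[-0.03,-0.003,0],[-0.02,-0.002,0],[-0.009,0,0],[0,0,0]],"turn":[0,0,0,0,0]}'
python3 -m creep '{"hand":[8,8,8,8,8],"delta_pos":[[0,0,0.02],[0,0,0.03],[0,0,0.03],[0,0,0.01],[0,0,0]],"turn":[0,0,0,0,0]}'
python3 -c "
from h import *
goto([.563,-.298,.1811],11.6)"
```

```text
clock: 16.73
tcp_pos: [0.5303, 0.0853, 0.2804]
orientation: [-0.0, 0.631, 0.776, -0.001]
wrist_force: [0.5, 0.3, -1.0]
finger_gap: 0.0183
clock: 17.15
tcp_pos: [0.5429, -0.0763, 0.2805]
orientation: [-0.0, 0.632, 0.775, -0.0]
wrist_force: [0.6, 0.4, -0.4]
finger_gap: 0.0183
clock: 17.57
tcp_pos: [0.5549, -0.23, 0.2802]
orientation: [-0.0, 0.632, 0.775, -0.0]
wrist_force: [0.5, 0.5, -0.8]
finger_gap: 0.0179
clock: 17.98
tcp_pos: [0.5624, -0.3, 0.2799]
orientation: [-0.001, 0.632, 0.775, -0.0]
wrist_force: [0.1, 1.1, -2.2]
finger_gap: 0.0183
clock: 18.4
tcp_pos: [0.5614, -0.2961, 0.2064]
orientation: [-0.003, 0.631, 0.776, -0.0]
wrist_force: [-0.4, 0.1, -1.2]
finger_gap: 0.018
t 18.4 tcp [ 0.5614 -0.2961  0.2064] jaw 11.74 toolz [-0.005  0.003 -1.   ] F [-0.43  0.07 -1.21] gap 0.018
delta mm [-2.29  1.28 25.33] units [-0.0029  0.0016  0.0317] turn units 0.027
```

```bash
python3 -m creep '{"hand":[8,8,8,8,8],"delta_pos":[[0,0,0],[0,0,0],[0,0,0],[0,0,0],[0,0,0]],"turn":[0,0,0,0,0]}'
python3 -c "
from h import *
goto([.563,-.298,.1831],11.6)"
```

```text
clock: 18.82
tcp_pos: [0.5634, -0.2985, 0.2102]
orientation: [0.001, 0.632, 0.775, 0.0]
wrist_force: [-1.0, 0.5, -0.3]
finger_gap: 0.0181
t 18.8167 tcp [ 0.5634 -0.2985  0.2102] jaw 11.67 toolz [ 0.002 -0.001 -1.   ] F [-1.    0.48 -0.32] gap 0.0181
delta mm [ 0.56 -0.3  27.11] units [ 0.0007 -0.0004  0.0339] turn units 0.015
```

```bash
python3 -m creep '{"hand":[8,8,8,8,8],"delta_pos":[[0,0,0.01],[0,0,0.01],[0,0,0.008],[0,0,0.003],[0,0,0]],"turn":[0,0,0,0,0]}'
python3 -m creep '{"hand":[8,8,8,8,8],"delta_pos":[[0,0,0],[0,0,0],[0,0,0],[0,0,0],[0,0,0]],"turn":[0,0,0,0,0]}'
python3 -c "
from h import *
goto([.563,-.298,.1811],11.6)
d=cam('side','s10.png');c=cam('top','t10.png')
z=lambda i:cv2.resize(i,(600,600),interpolation=cv2.INTER_CUBIC)
cv2.imwrite('pics/crop10.png',z(d['pixels'][250:320,270:340,::-1]))"
```

```text
clock: 19.23
tcp_pos: [0.5621, -0.2977, 0.1826]
orientation: [-0.001, 0.632, 0.775, -0.0]
wrist_force: [0.3, 0.1, -0.8]
finger_gap: 0.0181
clock: 19.65
tcp_pos: [0.5631, -0.2983, 0.1847]
orientation: [0.0, 0.632, 0.775, -0.0]
wrist_force: [-0.1, -0.8, 0.3]
finger_gap: 0.0179
t 19.65 tcp [ 0.5631 -0.2983  0.1847] jaw 11.67 toolz [ 0.001 -0.    -1.   ] F [-0.08 -0.78  0.27] gap 0.0179
delta mm [ 0.3  -0.    3.56] units [ 0.0004 -0.      0.0044] turn units 0.015
```

View pics/crop10.png

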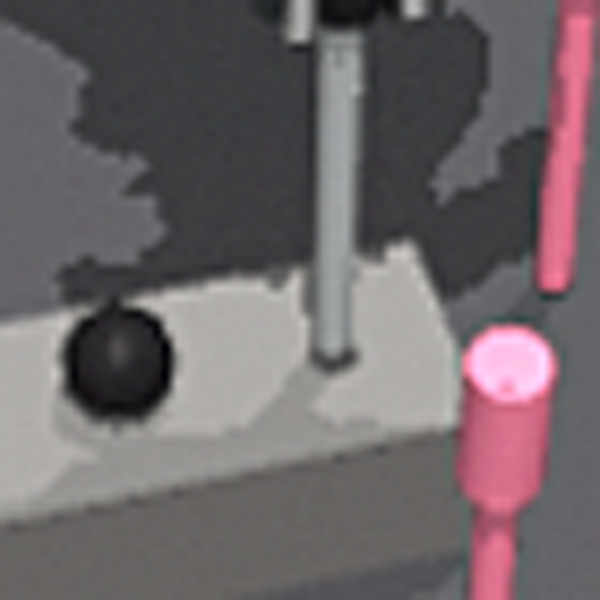

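The tip is right over the stand hole. Entering with feel.

```bash
python3 -m creep '{"hand":[8,8,8,8,8],"delta_pos":[[0,0,0.0015],[0,0,0.0015],[0,0,0.0015],[0,0,0],[0,0,0]],"turn":[0,0,0,0,0]}'
python3 -m creep '{"hand":[8,8,8,8,8],"delta_pos":[[0,0,0.0015],[0,0,0.0015],[0,0,0.0015],[0,0,0],[0,0,0]],"turn":[0,0,0,0,0]}'
python3 -c "
from h import *
goto([.563,-.298,.1411],11.6)"
```

```text
clock: 20.17
tcp_pos: [0.5628, -0.2981, 0.1805]
orientation: [-0.0, 0.632, 0.775, -0.0]
wrist_force: [0.4, 0.5, -1.5]
finger_gap: 0.0183
clock: 20.58
tcp_pos: [0.5629, -0.2981, 0.1769]
orientation: [-0.0, 0.632, 0.775, -0.0]
wrist_force: [0.4, -0.7, -0.6]
finger_gap: 0.0181
t 20.5833 tcp [ 0.5629 -0.2981  0.1769] jaw 11.67 toolz [-0.  0. -1.] F [ 0.37 -0.73 -0.61] gap 0.0181
delta mm [ 0.11  0.16 35.85] units [0.0001 0.0002 0.0448] turn units 0.014
```

```bash
python3 -m creep '{"hand":[8,8,8,8,8],"delta_pos":[[0,0,0.004],[0,0,0.005],[0,0,0.005],[0,0,0.005],[0,0,0.005]],"turn":[0,0,0,0,0]}'
python3 -m creep '{"hand":[8,8,8,8,8],"delta_pos":[[0,0,0.005],[0,0,0.005],[0,0,0.004],[0,0,0.003],[0,0,0]],"turn":[0,0,0,0,0]}'
python3 -m creep '{"hand":[8,8,8,8,8],"delta_pos":[[0,0,0.001],[0,0,0.001],[0,0,0.001],[0,0,0],[0,0,0]],"turn":[0,0,0,0,0]}'
python3 -c "
from h import *
goto([.563,-.298,.1411],11.6)"
```

```text
clock: 21.0
tcp_pos: [0.563, -0.2981, 0.1574]
orientation: [0.0, 0.632, 0.775, 0.0]
wrist_force: [0.9, 0.0, -0.4]
finger_gap: 0.0179
clock: 21.42
tcp_pos: [0.563, -0.2981, 0.1437]
orientation: [-0.0, 0.632, 0.775, 0.0]
wrist_force: [1.8, 0.0, -1.3]
finger_gap: 0.0187
clock: 21.83
tcp_pos: [0.5631, -0.2982, 0.142]
orientation: [0.0, 0.632, 0.775, 0.0]
wrist_force: [1.5, -0.5, -0.6]
finger_gap: 0.0182
t 21.8333 tcp [ 0.5631 -0.2982  0.142 ] jaw 11.67 toolz [ 0. -0. -1.] F [ 1.48 -0.51 -0.61] gap 0.0182
delta mm [ 0.21 -0.02  0.9 ] units [ 0.0003 -0.      0.0011] turn units 0.015
```

```bash
python3 -m creep '{"hand":[8,8,8,8,8],"delta_pos":[[0,0,0.001],[0,0,0.0005],[0,0,0],[0,0,0],[0,0,0]],"turn":[0,0,0,0,0]}'
python3 -m creep '{"hand":[24,35,45,45,45],"delta_pos":[[0,0,0],[0,0,0],[0,0,0],[0,0,0],[0,0,0]],"turn":[0,0,0,0,0]}'
python3 -c "
from h import *
goto([.563,-.298,.1411],11.6)
d=cam('side','s11.png')
z=lambda i:cv2.resize(i,(600,600),interpolation=cv2.INTER_CUBIC)
cv2.imwrite('pics/crop11.png',z(d['pixels'][220:320,250:350,::-1]))"
```

```text
clock: 22.25
tcp_pos: [0.5631, -0.2983, 0.1411]
orientation: [0.0, 0.632, 0.775, 0.0]
wrist_force: [1.5, 0.2, 3.2]
finger_gap: 0.0183
clock: 22.67
tcp_pos: [0.5626, -0.2982, 0.1404]
orientation: [-0.0, 0.632, 0.775, -0.0]
wrist_force: [0.5, 0.5, -0.4]
finger_gap: 0.0449
t 22.6667 tcp [ 0.5626 -0.2982  0.1404] jaw 11.66 toolz [-0.001  0.    -1.   ] F [ 0.54  0.53 -0.4 ] gap 0.0449
delta mm [ 0.12  0.39 -0.69] units [ 0.0002  0.0005 -0.0009] turn units 0.013
```

View pics/crop11.png

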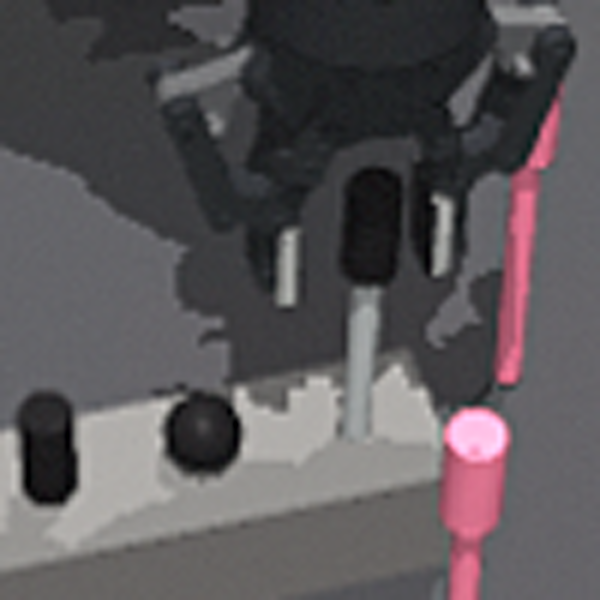

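The dowel is seated: bottom felt at 3 N, released upright, and its grip top is at the original height. Retreat and measure the tab.

```bash
python3 -m creep '{"hand":[45,45,45,45,45],"delta_pos":[[0,0,-0.01],[0,0,-0.02],[0,0,-0.03],[0,0,-0.03],[0,0,-0.02]],"turn":[0,0,0,0,0]}'
python3 -m creep '{"hand":[45,45,45,45,45],"delta_pos":[[0.02,0,0],[0.03,0.003,0],[0.03,0.003,0],[0,0,0],[0,0,0]],"turn":[0,0,0,0,0]}'
python3 - <<'E'
from h import *
c=cam('top','t12.png');d=cam('side','s12.png')
for n,k in (('top',c),('side',d)):
    for x in env.pinpoint(n,'tab'): print(n,x,at_z(k,*x['location'],.068).round(4))
    X=cloud(k); m=(X[...,2]>.078)&(X[...,2]<.09)&(abs(X[...,0]-.571)<.04)&(X[...,1]<-.02)&(X[...,1]>-.09)
    if m.sum()>5:
        p=X[m][:,:2].astype(np.float32); (a,b),(w,h),an=cv2.minAreaRect(p); print(m.sum(),a,b,w,h,an,p.mean(0),p.min(0),p.max(0))
z=lambda i:cv2.resize(i,(400,400),interpolation=cv2.INTER_CUBIC)
cv2.imwrite('pics/crop12.png',np.hstack([z(c['pixels'][150:250,190:290,::-1]),z(d['pixels'][160:240,260:340,::-1])]))
goto([.571,-.044,.17],11.6)
E
```

```text
clock: 23.13
tcp_pos: [0.5634, -0.2985, 0.2318]
orientation: [0.001, 0.632, 0.775, 0.0]
wrist_force: [-0.2, -0.1, 0.3]
finger_gap: 0.045
clock: 23.55
tcp_pos: [0.5548, -0.2335, 0.2297]
orientation: [0.001, 0.631, 0.776, -0.0]
wrist_force: [0.2, 0.1, 0.5]
finger_gap: 0.0449
78 0.569204568862915 -0.04190054535865784 0.012047238647937775 0.04136185348033905 11.094271659851074 [ 0.5689601  -0.04170284] [ 0.5610953  -0.06155573] [ 0.57870406 -0.02235336]
side {'location': [208.4, 303.9], 'score': 0.77} [ 0.5753 -0.0507  0.068 ]
side {'location': [140.1, 277.8], 'score': 0.7} [0.5276 0.2518 0.068 ]
side {'location': [308.2, 285.4], 'score': 0.33} [ 0.5107 -0.3536  0.068 ]
71 0.5668514370918274 -0.04259500652551651 0.012116103433072567 0.043941739946603775 11.233098030090332 [ 0.56634194 -0.04384442] [ 0.55764914 -0.06356033] [ 0.5746436  -0.02100203]
t 23.75 tcp [ 0.5548 -0.2354  0.2288] jaw 11.63 toolz [ 0.    -0.001 -1.   ] F [-0.71 -0.78  0.32] gap 0.0447
delta mm [184.25  54.39  58.75] units [0.2303 0.068  0.0734] turn units 0.005
```

View pics/crop12.png

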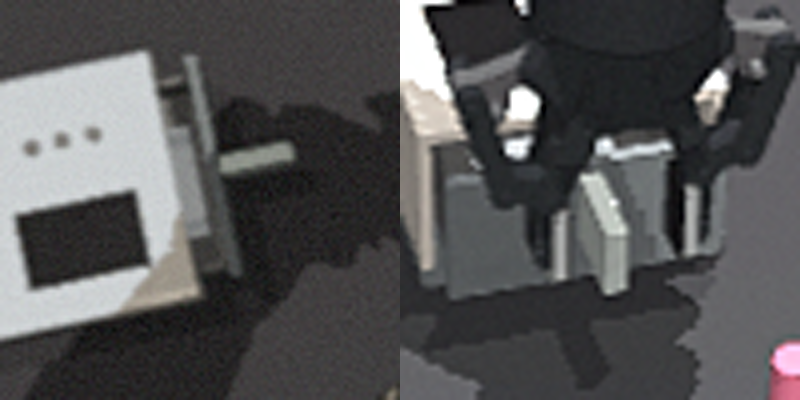

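The blade is at about (0.568, -0.043), with 12 mm thickness and 11° yaw as expected. Moving above it, then down.

```bash
python3 -m creep '{"hand":[45,45,45,45,45],"delta_pos":[[0.02,0.006,0],[0.035,0.01,0],[0.04,0.011,0],[0.04,0.011,0],[0.04,0.011,0]],"turn":[0,0,0,0,0]}'
python3 -m creep '{"hand":[45,45,45,45,45],"delta_pos":[[0.035,0.01,0],[0.021,0.005,0],[0,0,0.03],[0,0,0.03],[0,0,0.025]],"turn":[0,0,0,0,0]}'
python3 -m creep '{"hand":[45,45,45,45,45],"delta_pos":[[0,0,0.02],[0,0,0.02],[0,0,0],[0,0,0],[0,0,0]],"turn":[0,0,0,0,0]}'
python3 - <<'E'
from h import *
c=cam('top','t13.png');d=cam('side','s13.png')
z=lambda i:cv2.resize(i,(400,400),interpolation=cv2.INTER_CUBIC)
cv2.imwrite('pics/crop13.png',np.hstack([z(c['pixels'][150:250,190:290,::-1]),z(d['pixels'][160:240,260:340,::-1])]))
goto([.568,-.044,.06],11.6)
E
```

```text
clock: 24.17
tcp_pos: [0.5649, -0.0893, 0.2285]
orientation: [-0.0, 0.632, 0.775, -0.0]
wrist_force: [0.4, -1.1, 0.3]
finger_gap: 0.0454
clock: 24.58
tcp_pos: [0.5677, -0.0433, 0.1596]
orientation: [0.0, 0.631, 0.775, -0.0]
wrist_force: [-0.5, -0.4, -0.3]
finger_gap: 0.0453
clock: 25.0
tcp_pos: [0.5681, -0.0438, 0.1295]
orientation: [0.0, 0.632, 0.775, 0.0]
wrist_force: [0.6, 0.2, -0.7]
finger_gap: 0.0447
t 25.1 tcp [ 0.5685 -0.0437  0.13  ] jaw 11.65 toolz [ 0.002 -0.001 -1.   ] F [-0.83 -0.38 -0.19] gap 0.045
delta mm [-0.11 -0.66 70.04] units [-0.0001 -0.0008  0.0875] turn units 0.01
```

View pics/crop13.png

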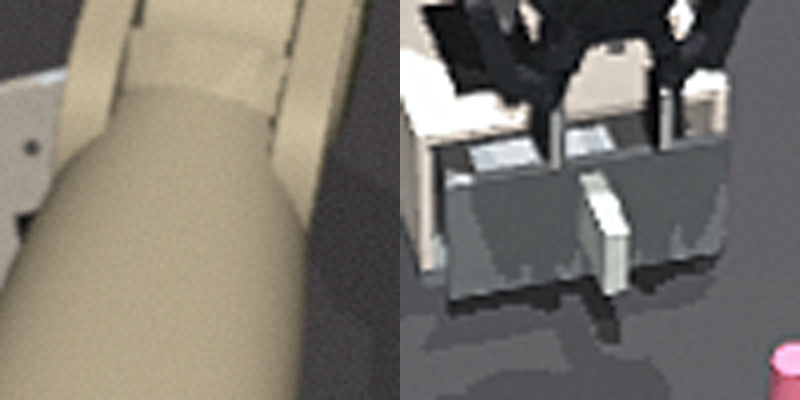

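The fingers straddle the blade and are clear of the front panel. Descend, with force checks.

```bash
python3 -m creep '{"hand":[45,45,45,45,45],"delta_pos":[[0,0,0.01],[0,0,0.012],[0,0,0.012],[0,0,0.01],[0,0,0]],"turn":[0,0,0,0,0]}'
python3 -m creep '{"hand":[45,45,45,45,45],"delta_pos":[[0,0,0.01],[0,0,0.012],[0,0,0.012],[0,0,0.008],[0,0,0]],"turn":[0,0,0,0,0]}'
python3 -m creep '{"hand":[35,25,18,12,6],"delta_pos":[[0,0,0],[0,0,0],[0,0,0],[0,0,0],[0,0,0]],"turn":[0,0,0,0,0]}' 60
python3 -m creep '{"hand":[4,4,4,4,4],"delta_pos":[[0,0,0],[0,0,0],[0,0,0],[0,0,0],[0,0,0]],"turn":[0,0,0,0,0]}'
python3 - <<'E'
from h import *
d=cam('side','s14.png')
z=lambda i:cv2.resize(i,(400,400),interpolation=cv2.INTER_CUBIC)
cv2.imwrite('pics/crop14.png',z(d['pixels'][160:240,260:340,::-1]))
goto([.568,-.044,.06],11.6)
E
```

```text
clock: 25.52
tcp_pos: [0.5657, -0.0428, 0.0909]
orientation: [-0.002, 0.632, 0.775, -0.001]
wrist_force: [-0.7, 0.8, 1.3]
finger_gap: 0.045
clock: 25.93
tcp_pos: [0.5661, -0.0429, 0.0578]
orientation: [-0.001, 0.632, 0.775, -0.001]
wrist_force: [0.5, -0.8, -0.5]
finger_gap: 0.0451
clock: 26.35
tcp_pos: [0.57, -0.0432, 0.061]
orientation: [0.002, 0.632, 0.775, 0.002]
wrist_force: [5.4, 2.0, -2.2]
finger_gap: 0.0113
clock: 26.77
tcp_pos: [0.57, -0.0432, 0.061]
orientation: [0.002, 0.632, 0.775, 0.002]
wrist_force: [5.0, 1.5, -1.5]
finger_gap: 0.0115
t 26.8167 tcp [ 0.57   -0.0432  0.061 ] jaw 11.65 toolz [ 0.005  0.    -1.   ] F [ 5.06  1.2  -1.55] gap 0.0117
delta mm [-0.4 -2.1  1. ] units [-0.0005 -0.0026  0.0012] turn units 0.01
```

View pics/crop14.png

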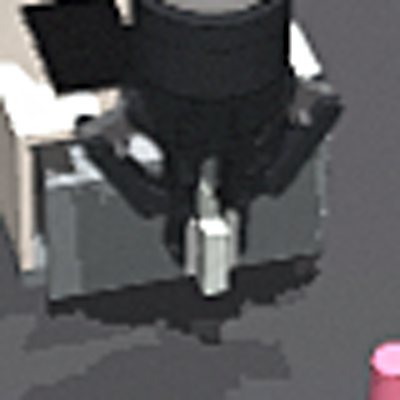

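Gripped on the blade. Pulling along -x.

```bash
python3 -m creep '{"hand":[4,4,4,4,4],"delta_pos":[[-0.005,0.001,0],[-0.01,0.001,0],[-0.01,0,0],[-0.01,0,0],[-0.01,0,0]],"turn":[0,0,0,0,0]}'
python3 -m creep '{"hand":[4,4,4,4,4],"delta_pos":[[-0.01,0,0],[-0.01,0,0],[-0.005,0,0],[-0.003,0,0],[0,0,0]],"turn":[0,0,0,0,0]}'
python3 - <<'E'
from h import *
d=cam('side','s15.png')
goto([.568,-.044,.06],11.6)
E
```

```text
clock: 27.23
tcp_pos: [0.5768, -0.0773, 0.0609]
orientation: [-0.0, 0.631, 0.775, 0.001]
wrist_force: [-0.1, 5.4, 4.9]
finger_gap: 0.0111
clock: 27.65
tcp_pos: [0.5815, -0.101, 0.0609]
orientation: [0.001, 0.632, 0.775, 0.0]
wrist_force: [-1.5, -0.3, 5.5]
finger_gap: 0.0115
t 27.7 tcp [ 0.5815 -0.101   0.061 ] jaw 11.61 toolz [ 0.002 -0.001 -1.   ] F [-0.78 -0.09  5.4 ] gap 0.0116
delta mm [58.53 -1.76  0.86] units [ 0.0732 -0.0022  0.0011] turn units 0.003
```

```bash
python3 -m creep '{"hand":[4,4,4,4,4],"delta_pos":[[-0.005,0,0],[-0.004,0,0],[-0.002,0,0],[0,0,0],[0,0,0]],"turn":[0,0,0,0,0]}'
python3 -m creep '{"hand":[4,4,4,4,4],"delta_pos":[[-0.002,0,0],[-0.001,0,0],[0,0,0],[0,0,0],[0,0,0]],"turn":[0,0,0,0,0]}'
python3 -c "
from h import *
goto([.568,-.044,.06],11.6)"
```

```text
clock: 28.12
tcp_pos: [0.5831, -0.1093, 0.0609]
orientation: [0.001, 0.632, 0.775, 0.0]
wrist_force: [-0.9, -0.3, 5.8]
finger_gap: 0.0112
clock: 28.53
tcp_pos: [0.5836, -0.1115, 0.0609]
orientation: [0.001, 0.632, 0.775, 0.0]
wrist_force: [-0.8, 0.1, 6.1]
finger_gap: 0.0114
t 28.5333 tcp [ 0.5836 -0.1115  0.0609] jaw 11.64 toolz [ 0.002 -0.001 -1.   ] F [-0.82  0.1   6.09] gap 0.0114
delta mm [69.26 -1.66  0.85] units [ 0.0866 -0.0021  0.0011] turn units 0.008
```

```bash
python3 -m creep '{"hand":[4,4,4,4,4],"delta_pos":[[-0.001,0,0],[-0.001,0,0],[0,0,0],[0,0,0],[0,0,0]],"turn":[0,0,0,0,0]}'
python3 -m creep '{"hand":[4,4,4,4,4],"delta_pos":[[-0.001,0,0],[-0.001,0,0],[0,0,0],[0,0,0],[0,0,0]],"turn":[0,0,0,0,0]}'
python3 -m creep '{"hand":[4,4,4,4,4],"delta_pos":[[-0.001,0,0],[-0.001,0,0],[0,0,0],[0,0,0],[0,0,0]],"turn":[0,0,0,0,0]}'
python3 -c "
from h import *
goto([.568,-.044,.06],11.6)"
```

```text
clock: 28.95
tcp_pos: [0.5836, -0.1118, 0.0609]
orientation: [0.0, 0.631, 0.775, 0.001]
wrist_force: [-1.9, 5.8, 8.6]
finger_gap: 0.0111
clock: 29.37
tcp_pos: [0.5836, -0.1118, 0.0609]
orientation: [-0.001, 0.631, 0.776, 0.002]
wrist_force: [-2.3, 9.9, 9.4]
finger_gap: 0.0112
clock: 29.78
tcp_pos: [0.5836, -0.1118, 0.0608]
orientation: [-0.002, 0.631, 0.776, 0.003]
wrist_force: [-2.3, 14.7, 10.4]
finger_gap: 0.0115
t 29.7833 tcp [ 0.5836 -0.1118  0.0608] jaw 11.81 toolz [ 0.     0.006 -1.   ] F [-2.28 14.65 10.41] gap 0.0115
delta mm [69.6  -1.4   1.27] units [ 0.087  -0.0017  0.0016] turn units 0.042
```

The end stop is felt: no more motion while the force rises to 15 N. Relax, release and retreat.

```bash
python3 -m creep '{"hand":[4,4,4,4,4],"delta_pos":[[0.002,0,0],[0.0015,0,0],[0,0,0],[0,0,0],[0,0,0]],"turn":[0,0,0,0,0]}'
python3 -m creep '{"hand":[20,30,40,45,45],"delta_pos":[[0,0,0],[0,0,0],[0,0,0],[0,0,0],[0,0,0]],"turn":[0,0,0,0,0]}'
python3 -c "
from h import *
goto([.568,-.044,.06],11.6)"
python3 -m creep '{"hand":[45,45,45,45,45],"delta_pos":[[0,0,-0.01],[0,0,-0.02],[0,0,-0.03],[0,0,-0.03],[0,0,-0.03]],"turn":[0,0,0,0,0]}'
python3 -m creep '{"hand":[45,45,45,45,45],"delta_pos":[[0,0,-0.03],[0,0,-0.02],[0,0,-0.01],[0,-0.03,0],[0,-0.04,0]],"turn":[0,0,0,0,0]}'
python3 -m creep '{"hand":[45,45,45,45,45],"delta_pos":[[0,-0.04,0],[0,-0.04,0],[0,-0.03,0],[0,0,0],[0,0,0]],"turn":[0,0,0,0,0]}'
python3 - <<'E'
from h import *
c=cam('top','t16.png');d=cam('side','s16.png')
goto([.568,-.044,.06],11.6)
for k in (c,d):
    X=cloud(k); m=(X[...,2]>.078)&(X[...,2]<.09)&(abs(X[...,0]-.584)<.03)&(X[...,1]<-.088)&(X[...,1]>-.15)
    if m.sum()>5:
        p=X[m][:,:2].astype(np.float32); print(m.sum(),np.round(cv2.minAreaRect(p)[0]+cv2.minAreaRect(p)[1],4),p.min(0),p.max(0))
    h=cv2.cvtColor(k['pixels'],cv2.COLOR_RGB2HSV).astype(int)
    dark=(h[...,2]<70)&(X[...,2]>.125)&(X[...,2]<.18)&(abs(X[...,0]-.56)<.05)&(abs(X[...,1]+.295)<.05)
    print('grip',dark.sum(),np.median(X[dark],0).round(4),X[dark].max(0).round(4))
E
```

```text
clock: 30.2
tcp_pos: [0.5836, -0.1118, 0.0609]
orientation: [-0.0, 0.631, 0.776, 0.001]
wrist_force: [-2.1, 5.6, 8.1]
finger_gap: 0.011
clock: 30.62
tcp_pos: [0.5834, -0.1133, 0.0596]
orientation: [-0.0, 0.632, 0.775, -0.0]
wrist_force: [0.2, 0.0, 0.7]
finger_gap: 0.0448
t 30.6167 tcp [ 0.5834 -0.1133  0.0596] jaw 11.66 toolz [-0. -0. -1.] F [0.18 0.01 0.73] gap 0.0448
delta mm [70.93 -1.05 -0.37] units [ 0.0887 -0.0013 -0.0005] turn units 0.012
clock: 31.03
tcp_pos: [0.5833, -0.1131, 0.1573]
orientation: [-0.0, 0.632, 0.775, -0.0]
wrist_force: [0.2, -1.1, -0.5]
finger_gap: 0.0449
clock: 31.45
tcp_pos: [0.53, -0.1245, 0.2042]
orientation: [0.001, 0.631, 0.776, 0.0]
wrist_force: [-1.1, -0.6, -0.5]
finger_gap: 0.0446
clock: 31.87
tcp_pos: [0.4415, -0.1423, 0.204]
orientation: [0.0, 0.632, 0.775, 0.0]
wrist_force: [0.6, -0.1, 0.6]
finger_gap: 0.0447
t 31.9667 tcp [ 0.4432 -0.1424  0.204 ] jaw 11.66 toolz [ 0.001 -0.    -1.   ] F [0.73 0.34 0.22] gap 0.0449
delta mm [ 71.18 141.98 144.14] units [0.089  0.1775 0.1802] turn units 0.012
77 [ 0.5826 -0.1096  0.012   0.042 ] [ 0.5729256  -0.12949356] [ 0.5910853  -0.09006061]
grip 71 [ 0.5621 -0.2952  0.1695] [ 0.572  -0.2876  0.1749]
83 [ 0.5781 -0.1057  0.0228  0.0528] [ 0.55505425 -0.13291551] [ 0.5895712  -0.08804335]
grip 180 [ 0.5619 -0.3025  0.1581] [ 0.5718 -0.286   0.1719]
```

View pics/s16.png

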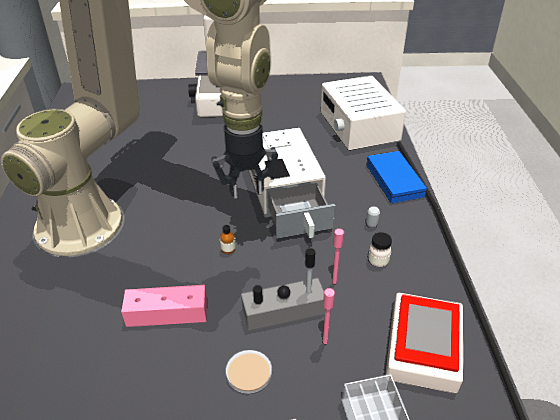

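View pics/t16.png

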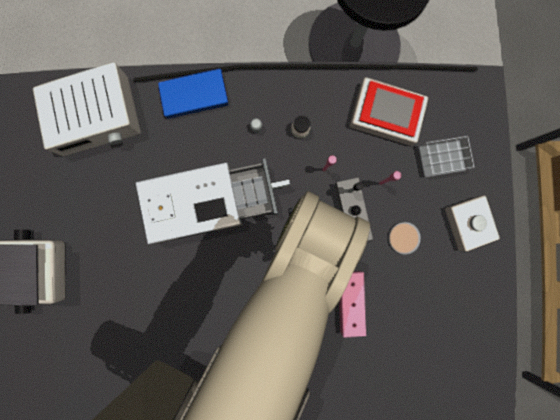

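The pictures show the dowel upright in its hole, with the grip at its original spot and height. The drawer is fully out and the bystanders have not moved. Handing in.

```bash
python3 -c "
from workcell import env
env.hand_in(); print(env.get_state()['clock'])"
```

```text
the job is handed in; nothing more can be done
the job is handed in; nothing more can be done
```

The drawer is unlocked and pulled all the way out, and the dowel is back upright in its hole in the grey stand. I handed the job in at about 32 s of the 64 s allowed.

**Release:** I took the black-gripped steel dowel, leaving the pink look-alikes alone. The first probe found the hole at about (0.522, 0.199). I felt the latch about 37 mm below the plate's top and pressed it roughly 8 mm, until the drawer sprang out to about 0.03 m. The highest force I read while pressing was about 6 N.

**Dowel:** I lowered it until I felt the bottom of its hole at about 3 N, then let go. The last pictures show the grip back where it started, within about 1 mm and at the same height.

**Drawer:** I pulled the tab about 70 mm farther, to the end stop. There it stopped moving while the sideways force rose to about 15 N. I then relaxed, let go and backed away. The last top-camera check put the blade about 68 mm from where it sprang to, which fits fully out.

**Checks that disagreed:**
- **Cameras:** they differed by 1–2 mm on positions.
- **Side view of the blade:** the last side measurement was smeared, so I relied on the top view and the felt stop.
- **Tab finder:** it was up to about 8 mm off, so I used the depth readings instead.

The bystanders look unmoved in the last pictures.

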